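# Third hand at the spring fence

### The job

Turn the bench power on for my driver by turning the red isolator handle a quarter turn clockwise to its on detent. Then line the pale wooden rail up with the aluminium fence, its centre line on the fence's centre mark, and push it flat along the board against the fence with the gripper until the fence's pointer is about in the middle of the green band, never so hard that the fence comes to its end stop. Keep pressing steadily for a few seconds as my third hand and finish while still pressing, not letting go, so that I can drive the screws; leave everything else where it lies.

Things in the scene. Friction and masses are not known exactly. Their poses are not given: they have to be found in the camera images.
- board: white HDPE cutting board fixed on the bench, 580 (x) x 840 (y) x 12 mm; the isolator, the spring stop and the rail stand on its top face, at z = 0.012 m. Origin: centre of its underside.
- isolator: grey power isolator box fixed to the board, 90 x 90 mm, 60 mm high, yellow top plate with a white dot (off) and a green dot (on). Origin: centre of its underside, on the handle's axis. Its own +x points from the axis to the green dot, its own +y to the white dot.
- handle (a joint): angle of the red handle, rad: 0 = off (bar along the isolator's y axis, white line to the white dot), 1.571 = on (bar along its x axis, white line to the green dot); grows clockwise seen from above, stops at both ends. A spring cam (at most about 0.12 N m) holds it at either end and, once past the middle, carries it on to the nearer end by itself when let go.
- handle_grip (a point): grip point of the handle, on its vertical axis, 88 mm above the isolator's underside (100 mm above the bench). The bar is 60 mm long, 14 mm wide, 36 mm high, from 66 to 102 mm above the isolator's underside; below it a round black boss 40 mm across. The point's y axis runs along the bar, to its end with the white line.
- spring_stop: spring stop fixed to the board: grey block with a scale plate, carrying the sliding aluminium fence. Own +x = pressing direction (away from the robot, square to the fence), own y along the fence. Origin: on the board's top face, below the middle of the resting fence's front face. Block, scale and pointer (up to 48 mm above the board) all lie behind the fence's front face.
- fence (a joint): how far the fence is pushed in, m: 0 at rest, 0.025 at its end stop. A spring of 800 N/m without preload: 10 mm means 8 N. The black pointer moves with the fence over the scale: white up to 0.008, green from 0.008 to 0.018 (middle 0.013, about 10 N), red beyond.
- fence_face (a point): middle of the fence's front face (towards the robot), 15 mm above the board, moving with the fence; a thin black line over the fence's top and face marks it. x axis = pressing direction, y axis along the fence. The fence is an aluminium straightedge 260 mm long (y), 12 mm thick (x), from 2 to 32 mm above the board.
- rail: the pale wooden door rail to be held, loose on the board: 180 mm long (its own y), 40 mm wide (its own x), 30 mm high, about 0.15 kg; the same either way round. Origin: centre of its underside. A black line across its top at mid-length is its centre line.
- rail_mid (a point): centre of the rail, half-way up (15 mm above its underside); axes as the rail's.
- bowl: stainless steel bowl, 136 mm across, 50 mm high, loose; leave alone. Origin: centre of its underside.
- clamp: red plastic bar clamp lying flat, about 210 x 90 mm, 18 mm high; leave alone. Origin: on its underside, middle of its steel bar.
- caul: dark wooden caul, 30 x 170 x 24 mm, lying behind the fence; leave alone. Origin: centre of its underside.
- glue: white bottle with an orange cap, 60 mm across, 150 mm high; leave alone. Origin: centre of its underside.
- screw_tray: grey screw tray, 100 x 130 x 35 mm; leave alone. Origin: centre of its underside.
- driver: screwdriver lying on the bench beside the board; leave alone. Origin: underside of the screwdriver.

How it is judged:
On the way, in this order (a step that is already met when the one before it is completed fails the run):
1. the isolator handle is turned to on (value of joint handle above 1.4 rad), for 0.2 s.
2. the rail, lined up, is pressed against the fence with the pointer in the green band for two seconds (value of joint fence between 0.008 and 0.018 m and contact force between rail and spring_stop between 5 and 17 N and contact force between each of the arm, the fingers and spring_stop below 0.5 N and contact force between any of the fingers, the arm and rail above 3 N and angle between the y axis of rail_mid and the y axis of fence_face, either way round below 0.06 rad and y of rail_mid in the frame of fence_face between -0.012 and 0.012 m and z of rail_mid in the frame of fence_face between -0.006 and 0.006 m and angle between rail_mid's own z axis and vertical below 0.08 rad and linear speed of rail below 0.01 m/s), for 2 s.
At the end, for the whole second after the job is handed in: Handle on (over 1.4 rad); robot still pressing the rail (over 3 N), not touching the fence or stop; fence in 8 to 18 mm, rail-fence force 5 to 17 N; rail parallel within 0.06 rad, centred within 12 mm, flat on the board (height 6 mm, tilt 0.08 rad), still (under 10 mm/s) (all of step 2 and value of joint handle above 1.4 rad); the arm keeps its last pose, push and grip.
It fails at once if the fence is driven to its end stop (value of joint fence above 0.024 m).
It fails at once if the bowl, clamp, caul, glue, screw tray or screwdriver is moved more than 40 mm (distance of any of bowl, clamp, caul, glue, screw_tray, driver from where it was at the start of the episode above 0.04 m).
It also fails if it takes over 70 s, if anything falls off the work surface, if the arm or the gripper's body presses on something with over 40 N, if the wrist force passes 120 N, or if a joint passes its speed limit or range.

### The arm

A 6-joint arm with a two-finger parallel gripper is mounted at the origin on the work surface. World frame = base frame: x ahead of the robot, y to its left, z up, the work surface at z = 0. Lengths are in m, angles in rad, forces in N, time in s.
With the tool pointing down it reaches from about 0.35 to 0.85 m from the base axis. Payload 8.1 kg.
Tool frame: the origin (TCP) lies at the very end of the fingers, on their centre line; the grasp point (between the pads) lies 19 mm behind it (robot.pinch_z is the distance from the TCP to the grasp point, in m); z points along the fingers, y is the direction in which the jaws open and shut (so a half turn about z gives the same grasp; the last joint's range is limited). The gripper opens to 85 mm and grips with 20 to 120 N. Pads are 22 mm wide; open, the fingers measure 114 mm over their backs; the gripper's body (76 mm by 85 mm) begins 54 mm behind the grasp point. The pads swing forward as they close: fully open they stand 13 mm farther back than shut.
Start: joints at [-1.185, 0.13, 1.488, -0, 1.523, -0.085], TCP at [0.272, -0.535, 0.231] pointing down, gripper open.
Joint ranges: [-2.96, 2.96], [-0.89, 2.26], [0.02, 2.5], [-1.34, 4.48], [0, 2.73], [-2.66, 2.66]. Speed limits (rad/s): [2.39, 2.39, 2.79, 3.14, 3.14, 3.14].

### API

Orientations are given as a rotation vector (axis times angle).
In Python, from station import telemetry, optics, order, outline_of, landmark_of, robot gives the robot as it stands. The module is installed in compiled form; this text tells all that it offers.
- The arm moves only by the tool step_arm, never from a script. Its argument "moves" is a list that holds one entry, the list of rows, each a list of 7 numbers: the turn, a rotation vector about the tool's x, y, z in degrees, then the shift along the tool's x, y, z in mm, then the finger opening in mm, from 0 to 85.4. In form: [[[wx, wy, wz, dx, dy, dz, hand], ...]]. A call has exactly 8 rows; each row is the pose to reach, as a shift and turn from the pose commanded when the call began, along the tool's axes at that moment; what a row does not reach only later rows make up. A row lasts 1/10 s, in which the tool goes at most 50 mm and 8.59 degrees, less where a joint would pass 70% of its speed; a pose out of reach is approached as far as the arm can. A call with a gripper value outside its range is refused whole. The fingers move at their own pace and stop on an object; "newtons" is the grip in N (left out, the last holds). Time passes only in rows, so rows that repeat a pose let the fingers close, or fill a call up. It gives the time, the measured TCP pose, the force and the opening at its end, in the units of the state.
- telemetry.observe(): the state, without advancing time (a new reading comes with each control period).
- optics.grab_frame(name): name is "side" or "top" or "wrist"; returns a dict with "pixels" (384x512x3 uint8, red, green, blue), "fov_y" (degrees; the focal length in pixels is half the picture's height over the tangent of half this angle, whatever the lens; pixels are square), "cx", "cy" (the principal point, pixels), "k1" (the pictures are not rectified: a ray, as slopes to the right and down, at radius r is drawn at 1 + k1 r^2 times it, then the intrinsics apply), "origin" and "orientation" of the camera in the world; the wrist camera has in their place "hand_eye" (4x4, takes a point from camera to tool coordinates, whose origin is the TCP and whose axes are the flange's). Camera axes: x right, y down, z forward; pixel columns grow to the right and rows downward; lengths in m; the calibration is good to about 2 mm. A picture is of the moment at which its call begins: read the wrist's pose just before it. There is no depth.
- order.sign_off(): hands the job in, once; it reports no verdict.
Trained networks look in a picture, given as the dict that the camera call returned (one of the last four; its "shot" number tells which), for a name from the list of things; names that differ only in an ending like _2 or _b are one class to them, and where a whole thing is asked for, a point or a joint stands for the part that bears it (a point fixed in the world has none). Each returns a list of dicts, best first, with "conf" (0 to 1); they miss things now and then, are a little off and sometimes report something else, mostly with a low value. They report only what shows in the picture. A call takes as long as a camera call.
- outline_of(picture, label): "region" (384x512 bool, what is visible of it) and "position" ([column, row] as shares, 0 to 1, of the picture: columns of its width, rows of its height, amid what is visible of it).
- landmark_of(picture, label): "position" ([column, row] as shares, 0 to 1, of the picture: columns of its width, rows of its height: a listed point, or the origin of a listed thing).
The state is a dict: "clock": time; "q": joint angles; "dq": joint speeds; "tau": joint torques, N m; "eef_pos": TCP position; "orientation": TCP orientation; "wrist_force": force on the tool from outside, world axes, zero at the start; "torque": the same for the moment, N m; "width": finger opening in m.
Only numpy, scipy, OpenCV 4.12 (cv2) and the standard library are available. Lean on these libraries where they do the work, as an engineer would, in place of code of your own. Each camera call takes 0.05 s, during which the arm holds its last target.

## Working session

There is one attempt and no reset: what is moved stays moved. The work goes in short steps, Python scripts to look and compute and a tool call to move; the robot and the scene stay as the last step left them, time stands still between calls to the robot, and variables do not carry over. Pictures are saved under pics/ and viewed, and the job is handed in when it is done.

Besides the shell and the picture viewer there is one more tool, called after "Request:" as a command line: name --argument value ..., lists and objects as JSON in quotes. step_arm: Moves the arm, as the interface text tells. Its arguments: {"type":"object","properties":{"moves":{"type":"array"},"newtons":{"type":"number"}},"required":["moves"]}

```bash
mkdir -p pics; cat > h.py <<'E'
import numpy as np, cv2
from scipy.spatial.transform import Rotation as R
from station import telemetry, optics, order, outline_of, landmark_of, robot
def cam(p, st=None):
    if 'hand_eye' in p:
        T=np.eye(4);T[:3,:3]=R.from_rotvec(st['orientation']).as_matrix();T[:3,3]=st['eef_pos']
        T=T@np.array(p['hand_eye']); return T[:3,:3],T[:3,3]
    o=np.array(p['orientation'],float)
    M=o if o.shape==(3,3) else R.from_rotvec(o).as_matrix()
    return M,np.array(p['origin'])
def f_(p): return 192/np.tan(np.radians(p['fov_y'])/2)
def K_(p): f=f_(p); return np.array([[f,0,p['cx']],[0,f,p['cy']],[0,0,1.]])
def ray(p,uv,st=None):
    M,o=cam(p,st)
    d=cv2.undistortPoints(np.array([[uv]],float),K_(p),np.array([p['k1'],0,0,0.]))[0,0] if False else None
    f=f_(p); xd=np.array([(uv[0]-p['cx'])/f,(uv[1]-p['cy'])/f]); x=xd.copy()
    for _ in range(30): x=xd/(1+p['k1']*(x@x))
    return o,M@np.array([x[0],x[1],1])
def onz(p,uv,z,st=None):
    o,d=ray(p,uv,st); return o+d*(z-o[2])/d[2]
def proj(p,X,st=None):
    M,o=cam(p,st); c=M.T@(np.array(X)-o); x=c[:2]/c[2]; x=x*(1+p['k1']*(x@x)); return x*f_(p)+np.array([p['cx'],p['cy']])
def save(p,n,s=1.5): cv2.imwrite('pics/'+n,cv2.resize(p['pixels'][:,:,::-1],None,fx=s,fy=s,interpolation=cv2.INTER_CUBIC))
def px(d): return np.array(d['position'])*[512,384]
E
python3 - <<'E'
from h import *
st=telemetry.observe(); print({k:np.round(v,3) for k,v in st.items()})
for n in ['top','side']:
    p=optics.grab_frame(n); save(p,n+'0.png'); print(n,{k:v for k,v in p.items() if k!='pixels'})
    for l,z in [('isolator',.012),('handle_grip',.1),('fence_face',.027),('spring_stop',.012),('rail_mid',.027),('rail',.012),('bowl',0.012),('clamp',0.012),('caul',0.012),('glue',0.012),('screw_tray',0),('driver',0)]:
        for d in landmark_of(p,l)[:2]: print(l,round(d['conf'],2),px(d).round(1),onz(p,px(d),z).round(4))
E
```

```text
{'clock': np.float64(0.0), 'q': array([-1.185,  0.131,  1.489,  0.   ,  1.523, -0.085]), 'dq': array([-0.001, -0.   , -0.001,  0.   ,  0.001, -0.   ]), 'tau': array([ 0.0000e+00, -5.6938e+01, -5.0056e+01, -0.0000e+00,  1.5000e-02,
       -0.0000e+00]), 'eef_pos': array([ 0.272, -0.534,  0.23 ]), 'orientation': array([-3.053, -0.732,  0.   ]), 'wrist_force': array([ 0.357, -0.333, -0.334]), 'torque': array([0.039, 0.019, 0.022]), 'width': np.float64(0.085)}
top {'fov_y': 51.921421122925764, 'cx': 253.04842361727654, 'cy': 191.64963180001888, 'k1': -0.11275386370774712, 'origin': array([ 0.47395248, -0.10243955,  1.10268812]), 'orientation': array([-2.13940338,  2.13186533, -0.10224383]), 'shot': 1}
handle_grip 0.54 [124.2 242.6] [0.4739 0.2681 0.1   ]
handle_grip 0.38 [238.4 247.4] [ 0.4652 -0.0288  0.1   ]
fence_face 0.79 [243.5 189.6] [ 0.6229 -0.036   0.027 ]
fence_face 0.45 [233.8 247.4] [ 0.4645 -0.0109  0.027 ]
spring_stop 0.89 [247.7 190.5] [ 0.6224 -0.0468  0.012 ]
rail_mid 0.69 [233.2 251.5] [ 0.4535 -0.0095  0.027 ]
rail 0.87 [233.2 247.1] [ 0.4651 -0.0081  0.012 ]
rail 0.65
[... 624 characters left out ...]
24 -0.0454  0.012 ]
handle_grip 0.63 [292.8 301.9] [0.481  0.2737 0.1   ]
handle_grip 0.29 [316.6 232.7] [0.4497 0.0698 0.1   ]
fence_face 0.87 [249.5 217.3] [ 0.62   -0.0416  0.027 ]
fence_face 0.47 [293.4 299.9] [0.4831 0.2069 0.027 ]
spring_stop 0.68 [247.  221.6] [ 0.6265 -0.0413  0.012 ]
rail_mid 0.93 [314.  232.2] [ 0.4557 -0.0125  0.027 ]
rail 0.84 [310.1 238.2] [ 0.4635 -0.0059  0.012 ]
bowl 0.66 [297.7 172.6] [ 0.5201 -0.2772  0.012 ]
clamp 0.72 [163.9 325.1] [0.7375 0.3064 0.012 ]
caul 0.57 [170.7 234.4] [0.8037 0.038  0.012 ]
glue 0.57 [205.7 171.9] [ 0.7824 -0.2364  0.012 ]
screw_tray 0.67 [220.1 153. ] [ 0.7678 -0.3591  0.    ]
driver 0.82 [277.1 133.7] [ 0.6087 -0.5037  0.    ]
```

View pics/top0.png

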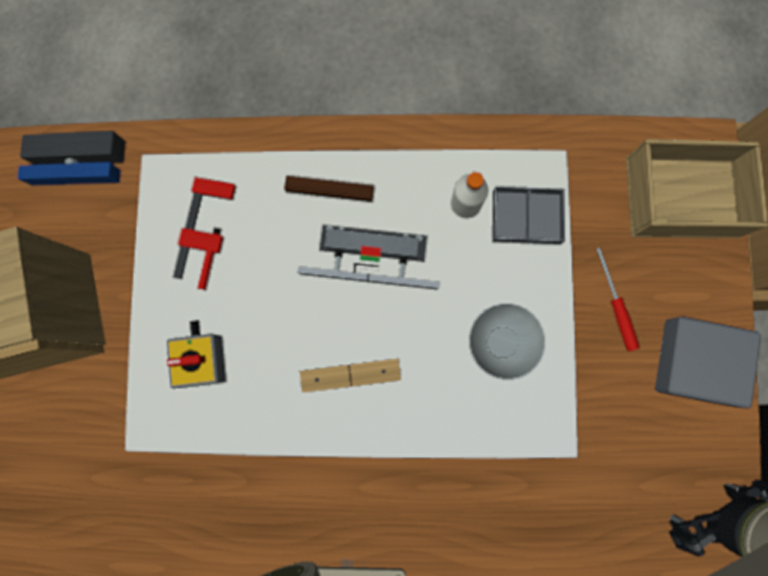

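View pics/side0.png

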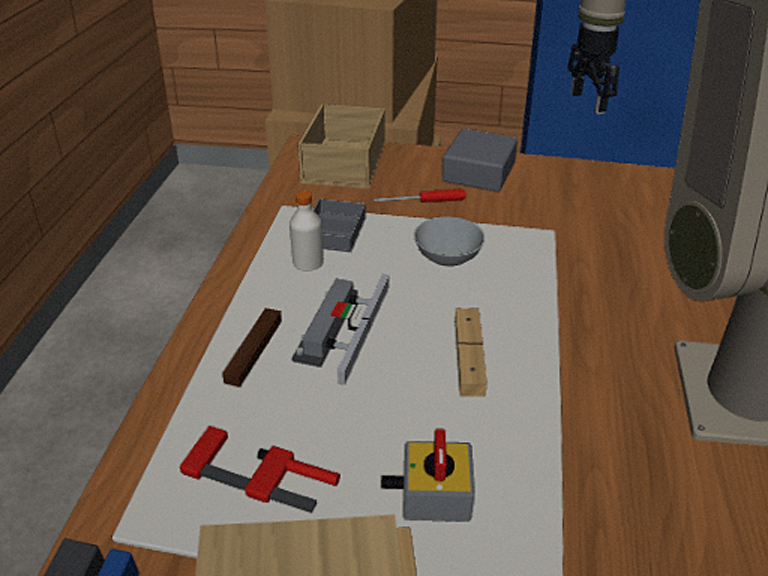

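The top view has +x up and +y left. The isolator is at about (195,360) with its bar along world y, the rail at (350,375) and the fence from (299,270) to (438,285). Next I measure the directions and centres accurately.

```bash
cat > m.py <<'E'
from h import *
p=optics.grab_frame('top')
big=p['pixels']
for n,(a,b,c,d) in {'railtop':(190,280,232,268),'fence':(190,300,145,200),'iso':(105,155,210,262)}.items():
    cr=big[c:d,a:b,::-1]; cv2.imwrite(f'pics/{n}.png',cv2.resize(cr,None,fx=8 if n!='fence' else 7,fy=8 if n!='fence' else 7,interpolation=cv2.INTER_CUBIC))
for l in ['rail','spring_stop','fence','handle','isolator']:
    for d in outline_of(p,l)[:2]:
        m=d['region'].astype(np.uint8); r=cv2.minAreaRect(np.argwhere(m)[:,::-1].astype(np.float32))
        print(l,round(d['conf'],2),px(d).round(1),m.sum(),r)
E
python3 m.py
```

```text
rail 0.9 [236.2 248.3] 1058 ((233.46731567382812, 250.19924926757812), (16.53305435180664, 67.36409759521484), 83.79655456542969)
rail 0.42 [248.2 185.4] 686 ((247.39605712890625, 170.5395965576172), (94.62803649902344, 35.62232971191406), 5.710592269897461)
spring_stop 0.83 [250.  167.5] 1991 ((246.99810791015625, 170.01766967773438), (93.74915313720703, 35.40450668334961), 6.115502834320068)
fence 0.63 [248.6 188.9] 631 ((246.30410766601562, 181.6109619140625), (94.63504791259766, 13.923076629638672), 6.009005546569824)
fence 0.41 [134.  156.9] 1221 ((134.1490020751953, 154.26361083984375), (29.976116180419922, 73.33442687988281), 15.5241117477417)
handle 0.57 [128.  240.8] 225 ((123.47061157226562, 239.11766052246094), (23.768491744995117, 13.096923828125), 14.03624439239502)
handle 0.5 [130.2 239.6] 1343 ((129.90594482421875, 235.55941772460938), (43.483123779296875, 39.10496139526367), 84.2894058227539)
isolator 0.78 [128.9 240.6] 1262 ((130.41726684570312, 235.50692749023438), (43.26669692993164, 38.11787796020508), 85.2363510131836)
```

View pics/railtop.png

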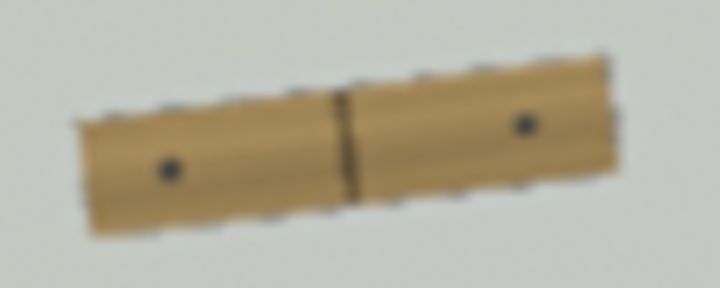

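View pics/fence.png

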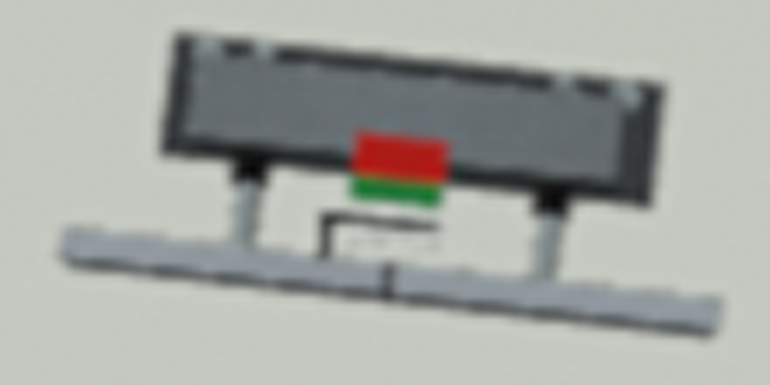

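View pics/iso.png

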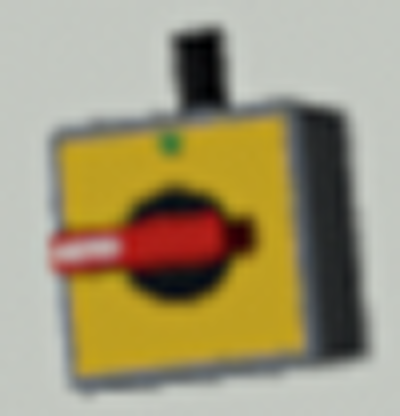

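```bash
python3 - <<'E'
from h import *
p=optics.grab_frame('top')
def w(pts,a,c,s,z): return np.array([onz(p,[(x+.5)/s-.5+a,(y+.5)/s-.5+c],z)[:2] for x,y in pts])
r=w([(80,122),(607,58),(615,172),(92,236)],190,232,8,.042); print('rail',r.round(4),r.mean(0))
for i,j in [(0,1),(3,2)]: v=r[i]-r[j]; print(np.linalg.norm(v),np.degrees(np.arctan2(-v[0],v[1])))
l=w([(341,95),(352,200)],190,232,8,.042); print(l, l.mean(0))
f=w([(70,228),(720,295),(390,262),(387,275)],190,145,7,.044); print('fence',f.round(4)); v=f[0]-f[1]; print(np.linalg.norm(v),np.degrees(np.arctan2(-v[0],v[1])))
f=w([(60,265),(710,335),(386,298)],190,145,7,.014); print('fencebot',f.round(4)); v=f[0]-f[1]; print(np.linalg.norm(v),np.degrees(np.arctan2(-v[0],v[1])))
b=w([(165,158),(650,205)],190,145,7,.03);v=b[0]-b[1];print('block',np.degrees(np.arctan2(-v[0],v[1])))
q=w([(60,135),(292,115),(305,355),(75,383)],105,210,8,.072); print('iso',q.round(4),q.mean(0))
v=q[0]-q[1]+q[3]-q[2];print(np.degrees(np.arctan2(-v[0],v[1])));v=q[0]-q[3]+q[1]-q[2];print(np.degrees(np.arctan2(v[1],v[0])))
h=w([(50,235),(225,212),(222,262),(55,272)],105,210,8,.114); print('bar',h.round(4),h.mean(0))
print('boss',w([(178,245)],105,210,8,.075))
E
```

```text
rail [[ 0.4653  0.0802]
 [ 0.488  -0.0968]
 [ 0.4502 -0.0996]
 [ 0.4274  0.0754]] [ 0.45771967 -0.01020838]
0.17845178726359853 7.296828753852774
0.17647166858754915 7.424748809296192
[[ 0.47514084 -0.00780607]
 [ 0.44026408 -0.01187967]] [ 0.45770246 -0.00984287]
fence [[ 0.6549  0.0841]
 [ 0.6285 -0.1696]
 [ 0.6414 -0.0417]
 [ 0.6363 -0.0406]]
0.2550507568090711 -5.939429300212217
fencebot [[ 0.645   0.093 ]
 [ 0.6169 -0.1674]
 [ 0.6316 -0.0385]]
0.26198412805307136 -6.157619808245131
block -5.677396664624525
iso [[0.5166 0.3142]
 [0.5241 0.234 ]
 [0.4449 0.2267]
 [0.4342 0.3054]] [0.47994081 0.27006316]
6.552682342810224
5.677507180073782
bar [[0.4827 0.2991]
 [0.4909 0.2412]
 [0.475  0.2415]
 [0.471  0.2969]] [0.47990849 0.26967351]
boss [[0.4804501  0.27043785]]
```

```bash
cat > plan.py <<'E'
import sys
from h import *
def plan(x,y,z,psi,q=False):
    st=telemetry.observe(); A=R.from_rotvec(st['orientation'])
    B=R.from_euler('z',psi,degrees=True)*R.from_euler('x',180,degrees=True)
    t=np.degrees((A.inv()*B).as_rotvec()); s=A.inv().apply(np.array([x,y,z])-st['eef_pos'])*1000
    X=A.as_matrix()[:,0]
    print('now',st['eef_pos'].round(4),'psi',np.degrees(np.arctan2(X[1],X[0])).round(2),'F',np.round(st['wrist_force'],1),'w',round(float(st['width']),4),'q',np.round(st['q'],2),'t',round(float(st['clock']),2))
    print('turn',t.round(2),'shift',s.round(1))
if __name__=='__main__': plan(*map(float,sys.argv[1:5]))
E
python3 plan.py 0.48 0.27 0.21 96
```

```text
now [ 0.2722 -0.5347  0.2313] psi 26.97 F [-0.5  0.9 -0.1] w 0.0854 q [-1.19  0.13  1.49 -0.    1.52 -0.09] t 1.65
turn [ -0.    -0.   -69.03] shift [ 550.2 -622.9   21.3]
```

Request:
step_arm --moves '[[[0,0,-4,31,-35,1,85],[0,0,-8,62,-70,2,85],[0,0,-12,93,-105,3,85],[0,0,-16,124,-140,4,85],[0,0,-20,155,-176,5,85],[0,0,-24,187,-212,6,85],[0,0,-28,218,-247,8,85],[0,0,-32,250,-283,10,85]]]' --newtons 60

```text
clock: 2.45
eef_pos: [0.3668, -0.1675, 0.2216]
orientation: [2.732, 1.549, 0.001]
wrist_force: [0.6, -0.5, 0.0]
width: 0.085
```

```bash
python3 plan.py 0.48 0.27 0.21 96
```

```text
now [ 0.3668 -0.1675  0.2216] psi 59.11 F [ 0.6 -0.5  0. ] w 0.085 q [-0.56 -0.43  2.01  0.    1.56 -0.02] t 2.45
turn [ 7.000e-02  2.000e-02 -3.689e+01] shift [ 433.6 -127.5   11.4]
```

Request:
step_arm --moves '[[[0,0,-5,47,-14,1,85],[0,0,-10,94,-28,2,85],[0,0,-15,141,-42,3,85],[0,0,-20,188,-55,5,85],[0,0,-25,235,-69,6,85],[0,0,-30,282,-83,7,85],[0,0,-34,329,-97,9,85],[0,0,-37,376,-110,11,85]]]'

```text
clock: 3.25
eef_pos: [0.4663, 0.2121, 0.2105]
orientation: [2.098, 2.337, 0.001]
wrist_force: [1.3, -0.9, 0.3]
width: 0.0853
```

```bash
python3 plan.py 0.48 0.27 0.16 96
```

```text
now [0.4663 0.2121 0.2105] psi 96.16 F [ 1.3 -0.9  0.3] w 0.0853 q [ 0.33 -0.1   1.76 -0.    1.48  0.22] t 3.25
turn [ 0.06 -0.    0.16] shift [56.1 19.8 50.5]
```

Closing in above the handle, then a wrist-camera check.

Request:
step_arm --moves '[[[0,0,0,25,8,10,85],[0,0,0,50,18,20,85],[0,0,0,56,20,35,85],[0,0,0,56,20,50,85],[0,0,0,56,20,50,85],[0,0,0,56,20,50,85],[0,0,0,56,20,50,85],[0,0,0,56,20,50,85]]]'

```text
clock: 4.05
eef_pos: [0.4809, 0.2672, 0.1615]
orientation: [2.103, 2.333, 0.003]
wrist_force: [-0.4, -0.3, 0.4]
width: 0.0852
```

```bash
python3 - <<'E'
from h import *
from plan import plan
plan(.48,.27,.083,96)
st=telemetry.observe();p=optics.grab_frame('wrist');save(p,'w1.png')
for d in landmark_of(p,'handle_grip')[:2]: print(d['conf'],px(d),onz(p,px(d),.1,st))
for d in landmark_of(p,'isolator')[:2]: print(d['conf'],px(d),onz(p,px(d),.012,st))
print(proj(p,[.48,.27,.114],st),np.array(p['hand_eye']).round(3))
E
```

```text
now [0.4809 0.2672 0.1615] psi 95.92 F [-0.4 -0.3  0.4] w 0.0852 q [ 0.41  0.04  1.71 -0.    1.39  0.31] t 4.05
turn [ 0.1  -0.03 -0.08] shift [ 2.9 -0.7 78.5]
0.66 [257.1776 191.808 ] [0.48069811 0.27613928 0.1       ]
0.82 [254.5152 168.6912] [0.47901931 0.27111505 0.012     ]
[255.44823675 206.16559398] [[-0.    -0.95  -0.312  0.08 ]
 [ 1.     0.    -0.001 -0.001]
 [ 0.001 -0.312  0.95  -0.143]
 [ 0.     0.     0.     1.   ]]
```

View pics/w1.png

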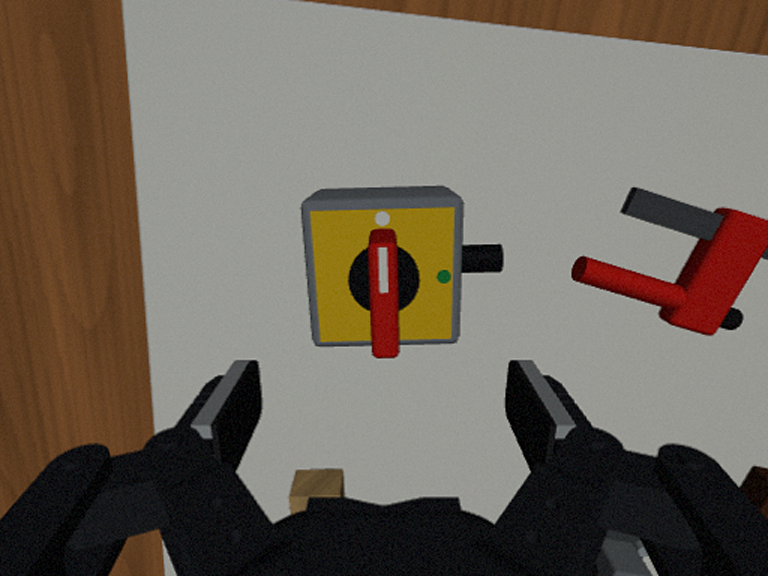

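The wrist view shows the bar centred between the jaws, with its top face at about (384, 237–357). The white line points to the white dot.

```bash
python3 - <<'E'
from h import *
from plan import plan
st=telemetry.observe();p=optics.grab_frame('wrist')
for u in [(383,240),(385.5,356),(384,298)]: print(onz(p,np.array(u)/1.5,.114,st))
for u in [(310,210),(455,208),(460,342),(318,345)]: print(onz(p,np.array(u)/1.5,.072,st))
E
```

```text
[0.47611602 0.30401097 0.114     ]
[0.48344208 0.24570713 0.114     ]
[0.47949649 0.27615882 0.114     ]
[0.43611108 0.3068655  0.072     ]
[0.51398715 0.31606366 0.072     ]
[0.52944223 0.2372101  0.072     ]
[0.444996   0.22640798 0.072     ]
```

Request:
step_arm --moves '[[[0,0,0,4,0,20,85],[0,0,0,4,0,45,85],[0,0,0,4,0,65,85],[0,0,0,4,0,77,85],[0,0,0,4,0,77,85],[0,0,0,4,0,77,40],[0,0,0,4,0,77,20],[0,0,0,4,0,77,8]]]' --newtons 40

```text
clock: 5.05
eef_pos: [0.4807, 0.2719, 0.0847]
orientation: [2.102, 2.334, 0.003]
wrist_force: [-0.5, 0.6, -0.1]
width: 0.0433
```

Request:
step_arm --moves '[[[0,0,0,0,0,0,0],[0,0,0,0,0,0,0],[0,0,0,0,0,0,0],[0,0,0,0,0,0,0],[0,0,0,0,0,0,0],[0,0,0,0,0,0,0],[0,0,0,0,0,0,0],[0,0,0,0,0,0,0]]]'

```text
clock: 5.85
eef_pos: [0.4807, 0.2718, 0.084]
orientation: [2.102, 2.333, 0.003]
wrist_force: [4.9, -0.5, 4.5]
width: 0.0133
```

```bash
python3 - <<'E'
from h import *
from plan import plan
plan(.48,.272,.084,6)
p=optics.grab_frame('side');cv2.imwrite('pics/s1.png',cv2.resize(p['pixels'][240:384,220:390,::-1],None,fx=4,fy=4))
E
```

```text
now [0.4807 0.2718 0.084 ] psi 95.97 F [ 4.9 -0.5  4.5] w 0.0133 q [ 0.42  0.12  1.78 -0.    1.24  0.32] t 5.85
turn [ 7.000e-02 -1.000e-01  8.997e+01] shift [ 0.3 -0.6  0. ]
```

View pics/s1.png

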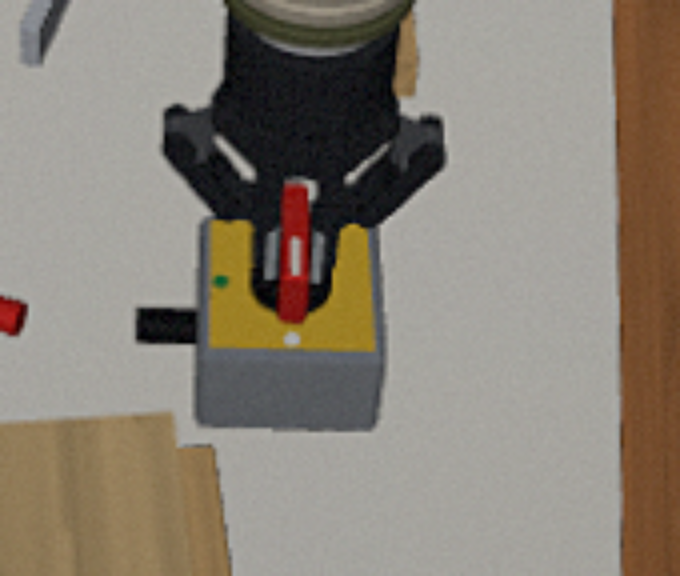

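The jaws have gripped the bar at 13 mm, centred. Now I turn it clockwise.

Request:
step_arm --moves '[[[0,0,7,0,0,0,0],[0,0,14,0,0,0,0],[0,0,21,0,0,0,0],[0,0,28,0,0,0,0],[0,0,35,0,0,0,0],[0,0,42,0,0,0,0],[0,0,49,0,0,0,0],[0,0,56,0,0,0,0]]]'

```text
clock: 6.7
eef_pos: [0.4799, 0.2721, 0.084]
orientation: [-2.954, -1.066, -0.001]
wrist_force: [1.7, 1.8, 7.6]
width: 0.0133
```

```bash
python3 plan.py .48 .272 .084 6
```

```text
now [0.4799 0.2721 0.084 ] psi 39.69 F [1.7 1.8 7.6] w 0.0133 q [0.42 0.12 1.78 0.   1.24 1.3 ] t 6.7
turn [-0.04 -0.04 33.69] shift [0.  0.1 0. ]
```

Request:
step_arm --moves '[[[0,0,7,0,0,0,0],[0,0,14,0,0,0,0],[0,0,21,0,0,0,0],[0,0,27,0,0,0,0],[0,0,31,0,0,0,0],[0,0,33,0,0,0,0],[0,0,33,0,0,0,0],[0,0,33,0,0,0,0]]]'

```text
clock: 7.5
eef_pos: [0.4797, 0.2725, 0.084]
orientation: [-3.134, -0.191, -0.0]
wrist_force: [-1.0, 3.6, 7.0]
width: 0.0134
```

Request:
step_arm --moves '[[[0,0,0,0,0,0,40],[0,0,0,0,0,0,60],[0,0,0,0,0,0,85],[0,0,0,0,0,0,85],[0,0,0,0,0,0,85],[0,0,0,0,0,-20,85],[0,0,0,0,0,-50,85],[0,0,0,0,0,-80,85]]]'

```text
clock: 8.3
eef_pos: [0.4792, 0.2712, 0.1635]
orientation: [3.135, 0.191, -0.003]
wrist_force: [1.1, 0.2, 0.0]
width: 0.0853
```

```bash
python3 - <<'E'
from h import *
from plan import plan
plan(.458,-.01,.12,97.3)
p=optics.grab_frame('side');cv2.imwrite('pics/s2.png',cv2.resize(p['pixels'][240:384,220:390,::-1],None,fx=4,fy=4))
E
```

```text
now [0.4792 0.2712 0.1635] psi 6.97 F [1.1 0.2 0. ] w 0.0853 q [0.42 0.04 1.71 0.   1.39 1.87] t 8.3
turn [-6.000e-02  1.000e-01 -9.033e+01] shift [-55.  276.5  43.8]
```

View pics/s2.png

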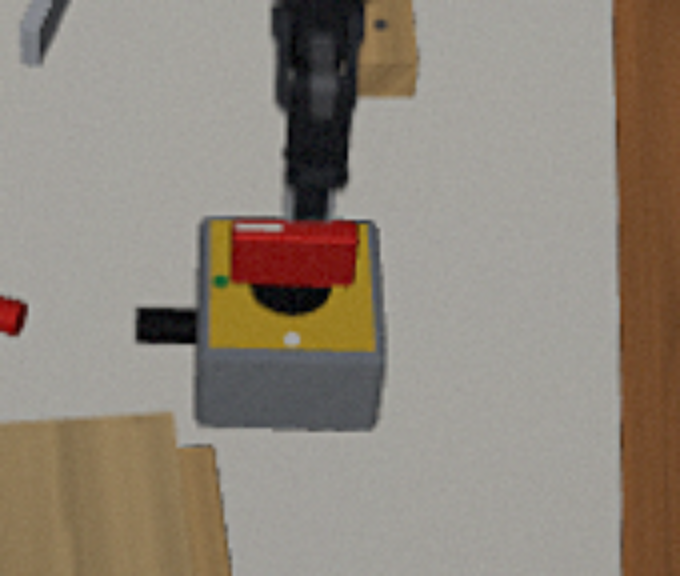

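The handle is on: the bar lies along the isolator's x and the white line is at the green dot. Next is the rail.

Request:
step_arm --moves '[[[0,0,-8,-9,46,0,85],[0,0,-16,-18,92,0,85],[0,0,-24,-27,138,5,85],[0,0,-32,-36,184,15,85],[0,0,-40,-46,230,25,85],[0,0,-48,-55,270,32,85],[0,0,-56,-55,276,35,85],[0,0,-64,-55,276,35,85]]]'

```text
clock: 9.15
eef_pos: [0.4579, -0.0115, 0.1274]
orientation: [-2.572, -1.804, 0.002]
wrist_force: [0.8, 1.2, 0.9]
width: 0.085
```

Request:
step_arm --moves '[[[0,0,-8,0,0,0,85],[0,0,-16,0,0,0,85],[0,0,-24,0,0,0,85],[0,0,-26,0,0,0,85],[0,0,-26,0,0,0,85],[0,0,-26,0,0,0,85],[0,0,-26,0,0,0,85],[0,0,-26,0,0,0,85]]]'

```text
clock: 9.95
eef_pos: [0.4587, -0.0091, 0.1283]
orientation: [2.104, 2.333, 0.0]
wrist_force: [-0.7, -0.0, -0.1]
width: 0.0851
```

```bash
python3 - <<'E'
from h import *
from plan import plan
plan(.458,-.01,.017,97.3)
st=telemetry.observe();p=optics.grab_frame('wrist');save(p,'w2.png')
for d in landmark_of(p,'rail_mid')[:2]: print(d['conf'],px(d),onz(p,px(d),.027,st))
print(proj(p,[.458,-.01,.042],st)*1.5)
E
```

```text
now [ 0.4587 -0.0091  0.1283] psi 95.92 F [-0.7 -0.  -0.1] w 0.0851 q [-0.13 -0.19  1.99  0.    1.34 -0.23] t 9.95
turn [ 0.    0.   -1.38] shift [ -0.8  -0.8 111.3]
0.63 [255.2832 185.088 ] [ 0.45774288 -0.00778321  0.027     ]
[382.94477551 289.4955824 ]
```

View pics/w2.png

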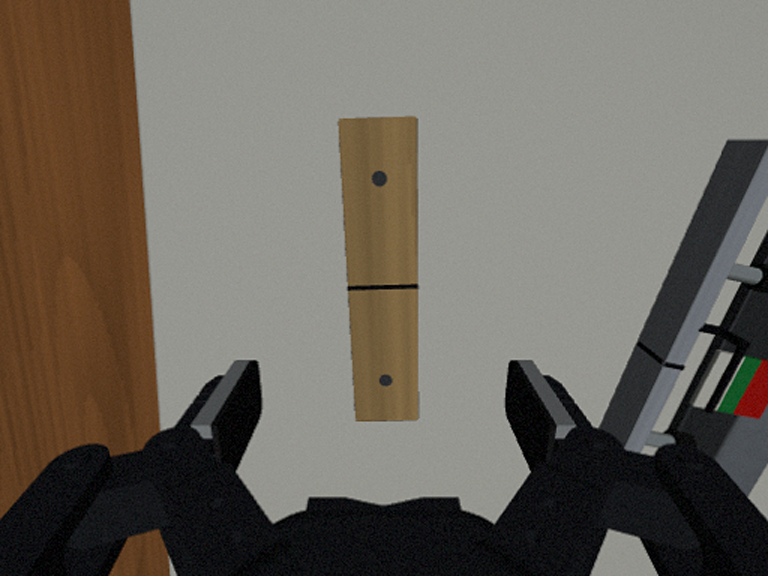

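The rail is centred under the jaws with its centre line at (383,288). The fence mark shows too, so I measure it again from here.

```bash
python3 - <<'E'
from h import *
st=telemetry.observe();p=optics.grab_frame('wrist')
for u,z in [((639,345),.014),((666,366),.044),((683,368),.044),((727,140),.044),((768,140),.044),((383,288),.042),((348,289),.042),((418,286),.042)]: print(u,onz(p,np.array(u)/1.5,z,st).round(4))
for i in [(340,119),(416,117),(419,419),(356,420)]: print(onz(p,np.array(i)/1.5,.042,st).round(4))
E
```

```text
(639, 345) [ 0.632  -0.0411  0.014 ]
(666, 366) [ 0.6306 -0.0398  0.044 ]
(683, 368) [ 0.641  -0.0401  0.044 ]
(727, 140) [0.6214 0.0878 0.044 ]
(768, 140) [0.6416 0.0898 0.044 ]
(383, 288) [ 0.4579 -0.0091  0.042 ]
(348, 289) [ 0.4382 -0.0117  0.042 ]
(418, 286) [ 0.4775 -0.0058  0.042 ]
[0.4272 0.0779 0.042 ]
[0.465  0.0828 0.042 ]
[ 0.4896 -0.0937  0.042 ]
[ 0.4501 -0.0986  0.042 ]
```

Request:
step_arm --moves '[[[0,0,-1,-1,-1,30,85],[0,0,-1.4,-1,-1,60,85],[0,0,-1.4,-1,-1,85,85],[0,0,-1.4,-1,-1,100,85],[0,0,-1.4,-1,-1,110,85],[0,0,-1.4,-1,-1,110,60],[0,0,-1.4,-1,-1,110,45],[0,0,-1.4,-1,-1,110,35]]]' --newtons 25

```text
clock: 10.9
eef_pos: [0.4589, -0.0103, 0.0195]
orientation: [2.073, 2.358, 0.002]
wrist_force: [0.9, -0.5, 0.2]
width: 0.0435
```

Request:
step_arm --moves '[[[0,0,0,0,0,0,25],[0,0,0,0,0,0,25],[0,0,0,0,0,0,25],[0,0,0,0,0,0,25],[0,0,0,0,0,0,25],[0,0,0,0,0,0,25],[0,0,0,0,0,0,25],[0,0,0,0,0,0,25]]]'

```text
clock: 11.7
eef_pos: [0.459, -0.0103, 0.0196]
orientation: [2.073, 2.358, 0.002]
wrist_force: [-2.0, 0.0, 6.2]
width: 0.0395
```

```bash
python3 plan.py .5554 -.0325 .022 84
```

```text
now [ 0.459  -0.0103  0.0196] psi 97.35 F [-2.   0.   6.2] w 0.0395 q [-0.13 -0.03  2.07 -0.    1.1  -0.26] t 11.7
turn [ 0.13  0.02 13.35] shift [-34.3  92.8  -2.2]
```

Gripped at 39.5 mm. I lift it 4 mm, turn it to the fence angle and carry it to 75 mm in front of the face.

Request:
step_arm --moves '[[[0,0,0,0,0,-4,25],[0,0,3,-6,15,-4,25],[0,0,6,-14,38,-4,25],[0,0,9,-23,62,-4,25],[0,0,12,-30,82,-4,25],[0,0,13.4,-34,93,-4,25],[0,0,13.4,-34,93,-4,25],[0,0,13.4,-34,93,-4,25]]]'

```text
clock: 12.5
eef_pos: [0.5536, -0.0319, 0.0219]
orientation: [-2.334, -2.101, 0.001]
wrist_force: [-0.1, -0.5, -1.4]
width: 0.0393
```

```bash
python3 - <<'E'
from h import *
from plan import plan
plan(.556,-.0325,.0195,84)
p=optics.grab_frame('top');cv2.imwrite('pics/t2.png',cv2.resize(p['pixels'][140:270,170:320,::-1],None,fx=5,fy=4.5))
E
```

```text
now [ 0.5536 -0.0319  0.0219] psi 84.0 F [-0.1 -0.5 -1.4] w 0.0393 q [-0.15  0.21  1.8   0.    1.13 -0.05] t 12.5
turn [-0.08 -0.01 -0.  ] shift [-0.4  2.4  2.4]
```

View pics/t2.png

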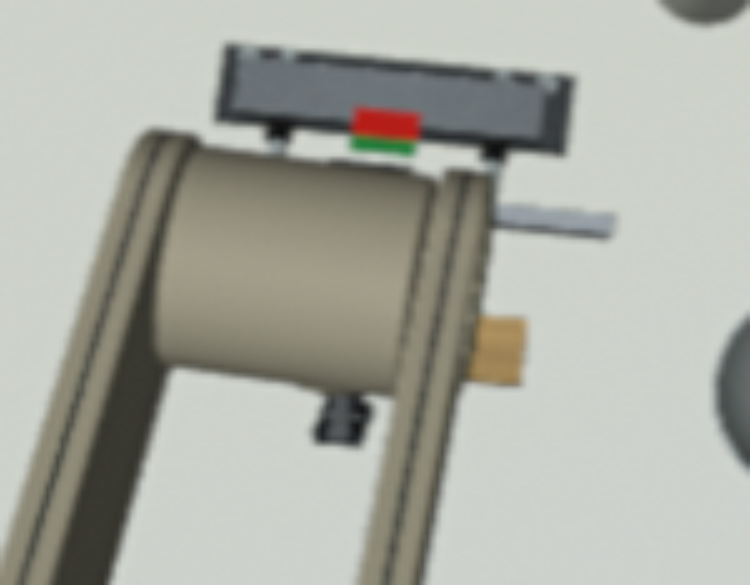

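Request:
step_arm --moves '[[[0,0,0,0,1,2,25],[0,0,0,0,1,3,25],[0,0,0,0,1,3,25],[0,0,0,0,1,3,85],[0,0,0,0,1,3,85],[0,0,0,0,1,3,85],[0,0,0,0,1,3,85],[0,0,0,0,1,-20,85]]]'

```text
clock: 13.35
eef_pos: [0.5525, -0.0317, 0.0391]
orientation: [-2.332, -2.098, 0.006]
wrist_force: [-0.1, -1.0, 0.1]
width: 0.0849
```

Request:
step_arm --moves '[[[0,0,0,0,0,-40,85],[0,0,8,0,-20,-70,85],[0,0,16,0,-55,-80,85],[0,0,24,0,-75,-80,85],[0,0,32,0,-75,-80,85],[0,0,40,0,-75,-80,85],[0,0,48,0,-75,-80,85],[0,0,56,0,-75,-80,85]]]'

```text
clock: 14.15
eef_pos: [0.4808, -0.0242, 0.1224]
orientation: [3.051, 0.75, 0.0]
wrist_force: [-0.8, -0.0, 0.9]
width: 0.0847
```

Request:
step_arm --moves '[[[0,0,8,0,0,0,85],[0,0,16,0,0,0,85],[0,0,24,0,0,0,85],[0,0,32,0,0,0,85],[0,0,34,0,0,0,85],[0,0,34,0,0,0,85],[0,0,34,0,0,0,85],[0,0,34,0,0,0,85]]]'

```text
clock: 14.95
eef_pos: [0.4808, -0.0242, 0.1223]
orientation: [-3.137, 0.164, -0.0]
wrist_force: [0.3, -1.1, 0.5]
width: 0.0848
```

```bash
python3 - <<'E'
from h import *
from plan import plan
plan(.49,-.026,.06,-6)
st=telemetry.observe();p=optics.grab_frame('wrist');save(p,'w3.png')
for l,z in (('rail_mid',.027),('fence_face',.027)):
  for d in landmark_of(p,l)[:1]: print(l,d['conf'],px(d),onz(p,px(d),z,st))
p=optics.grab_frame('top');cv2.imwrite('pics/t3.png',cv2.resize(p['pixels'][140:270,170:320,::-1],None,fx=5,fy=4.5))
E
```

```text
now [ 0.4808 -0.0242  0.1223] psi -5.98 F [ 0.3 -1.1  0.5] w 0.0848 q [-0.16 -0.11  1.94  0.    1.32  1.52] t 14.95
turn [-0.   -0.    0.02] shift [ 9.3  0.8 62.3]
rail_mid 0.68 [252.3136 100.416 ] [ 0.55410874 -0.02961222  0.027     ]
```

View pics/w3.png

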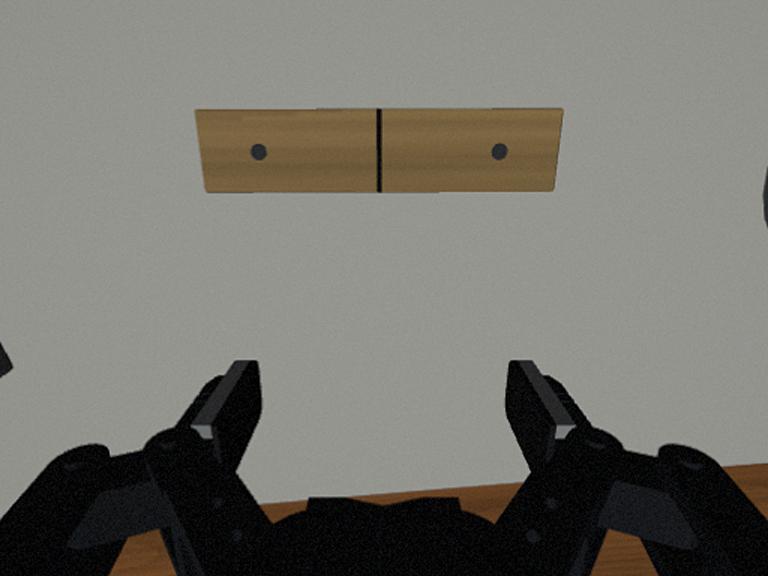

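View pics/t3.png

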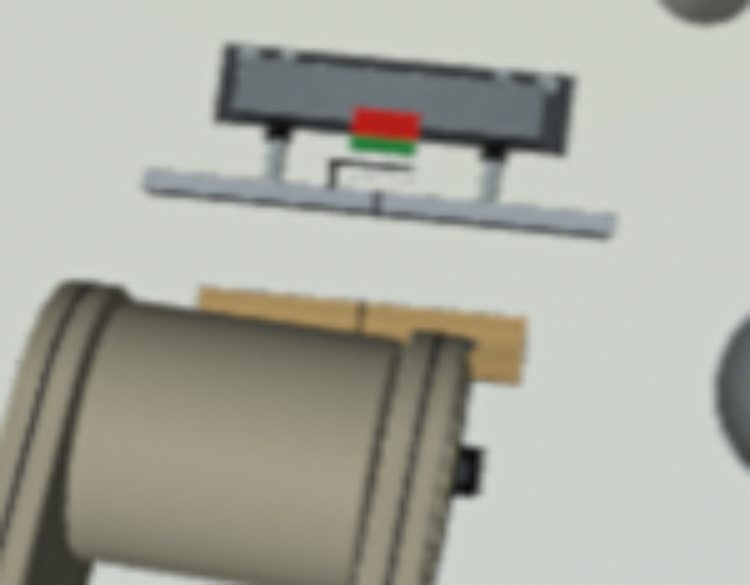

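The rail is parallel to the fence, with its centre line at about (362,303) and the fence mark at (377,205) in the crop. I compute the lateral offset.

```bash
python3 - <<'E'
from h import *
p=optics.grab_frame('top')
g=lambda x,y,z: onz(p,[x/5+170-.4,y/4.5+140-.4],z)[:2]
a=g(362,303,.042); b=g(377,193,.044); b2=g(378,212,.014)
t=np.radians(-6); ey=np.array([-np.sin(t),np.cos(t)]); ex=np.array([np.cos(t),np.sin(t)])
print(a,b,b2,'lat',(a-b)@ey,(a-b2)@ey,'gap', (b-a)@ex-.012)
r=[g(200,288,.042),g(526,318,.042)]; v=r[0]-r[1]; print(np.degrees(np.arctan2(-v[0],v[1])))
r=[g(145,172,.044),g(615,213,.044)]; v=r[0]-r[1]; print(np.degrees(np.arctan2(-v[0],v[1])))
E
python3 plan.py .50 -.027 .06 -6
```

```text
[ 0.57346692 -0.03325621] [ 0.6400608  -0.04092318] [ 0.63282915 -0.03984387] lat 0.0006640136272876089 0.00034653394533100797 gap 0.055030496837078946
-5.6882588264971945
-5.583799440358889
now [ 0.4808 -0.0242  0.1223] psi -6.03 F [-0.1 -0.3 -0.6] w 0.0849 q [-0.16 -0.11  1.94 -0.    1.32  1.52] t 15.2
turn [ 0.   -0.   -0.03] shift [19.4  0.8 62.3]
```

Request:
step_arm --moves '[[[0,0,0,0,1,30,85],[0,0,0,0,1,60,85],[0,0,0,0,1,85,85],[0,0,0,0,1,97,85],[0,0,0,0,1,103,85],[0,0,0,0,1,107,85],[0,0,0,0,1,107,85],[0,0,0,0,1,107,85]]]'

```text
clock: 16.0
eef_pos: [0.4817, -0.0254, 0.0164]
orientation: [3.137, -0.166, 0.003]
wrist_force: [0.0, 0.6, 1.0]
width: 0.0848
```

```bash
python3 - <<'E'
from h import *
from plan import plan
plan(.51,-.028,.014,-6)
p=optics.grab_frame('side');cv2.imwrite('pics/s3.png',cv2.resize(p['pixels'][180:290,220:350,::-1],None,fx=5,fy=5))
E
```

```text
now [ 0.4817 -0.0254  0.0164] psi -6.04 F [0.  0.6 1. ] w 0.0848 q [-0.16  0.04  2.    0.    1.1   1.52] t 16.0
turn [ 0.01 -0.1  -0.04] shift [28.4 -0.4  2.5]
```

View pics/s3.png

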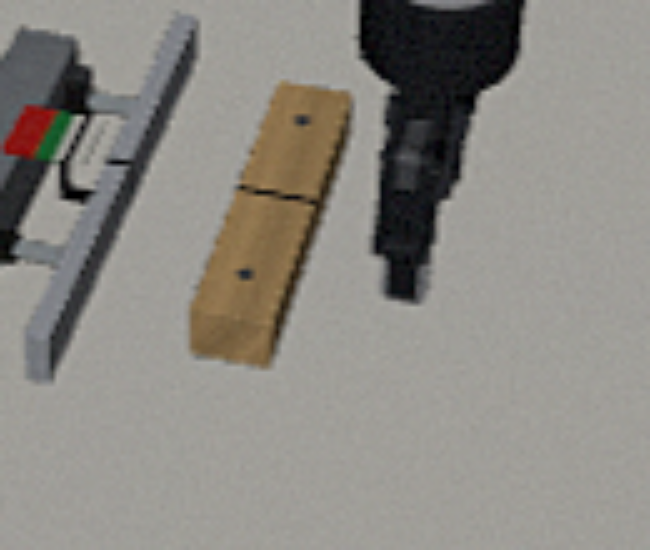

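```bash
python3 - <<'E'
from h import *
p=optics.grab_frame('side')
for z in (.012,.016,.022,.029):
  for y in (.016,.022): print(z,y,((proj(p,[.481,y,z])-[220,180])*5).round(0))
E
```

```text
0.012 0.016 [411. 318.]
0.012 0.022 [410. 326.]
0.016 0.016 [412. 312.]
0.016 0.022 [410. 320.]
0.022 0.016 [412. 302.]
0.022 0.022 [411. 311.]
0.029 0.016 [413. 292.]
0.029 0.022 [412. 300.]
```

Tips stand at about z = 0.027 when open, so I lower 7 mm more and push forward.

Request:
step_arm --moves '[[[0,0,0,0,0,3,85],[0,0,0,0,0,6,85],[0,0,0,10,0,8,85],[0,0,0,20,0,8,85],[0,0,0,28,0,8,85],[0,0,0,34,0,8,85],[0,0,0,38,0,8,85],[0,0,0,42,0,8,85]]]'

```text
clock: 16.9
eef_pos: [0.5228, -0.0296, 0.0072]
orientation: [-3.137, 0.166, 0.0]
wrist_force: [0.1, -0.3, 0.0]
width: 0.0848
```

Request:
step_arm --moves '[[[0,0,0,5,0,0,85],[0,0,0,11,0,0,85],[0,0,0,17,0,0,85],[0,0,0,23,0,0,85],[0,0,0,29,0,0,85],[0,0,0,34,0,0,85],[0,0,0,38,0,0,85],[0,0,0,40,0,0,85]]]'

```text
clock: 17.7
eef_pos: [0.5627, -0.0339, 0.0073]
orientation: [-3.137, 0.166, -0.0]
wrist_force: [-0.3, 0.2, -1.3]
width: 0.0849
```

```bash
cat > look.py <<'E'
import sys
from h import *
from plan import plan
plan(.60,-.0375,.008,-6)
n=sys.argv[1]
p=optics.grab_frame('top');cv2.imwrite(f'pics/t{n}.png',cv2.resize(p['pixels'][140:240,180:310,::-1],None,fx=5,fy=5,interpolation=cv2.INTER_CUBIC))
p=optics.grab_frame('side');cv2.imwrite(f'pics/s{n}.png',cv2.resize(p['pixels'][170:270,200:330,::-1],None,fx=6,fy=6,interpolation=cv2.INTER_CUBIC))
E
python3 look.py 4
```

```text
now [ 0.5627 -0.0339  0.0073] psi -6.05 F [-0.3  0.2 -1.3] w 0.0849 q [-0.15  0.26  1.78  0.    1.11  1.53] t 17.7
turn [-0.   -0.   -0.05] shift [37.5 -0.3 -0.7]
```

View pics/t4.png

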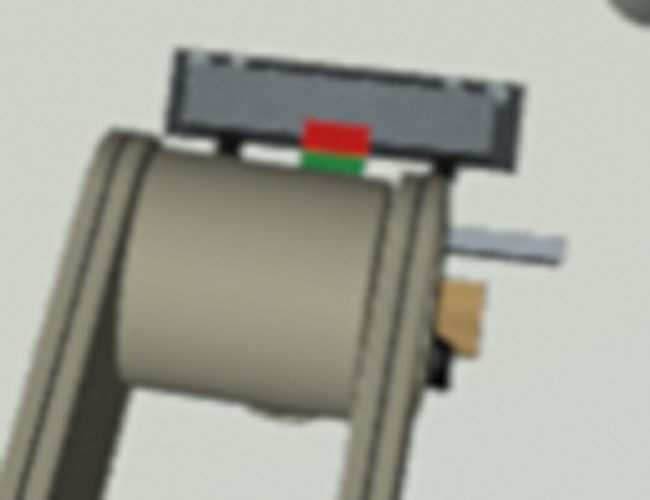

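View pics/s4.png

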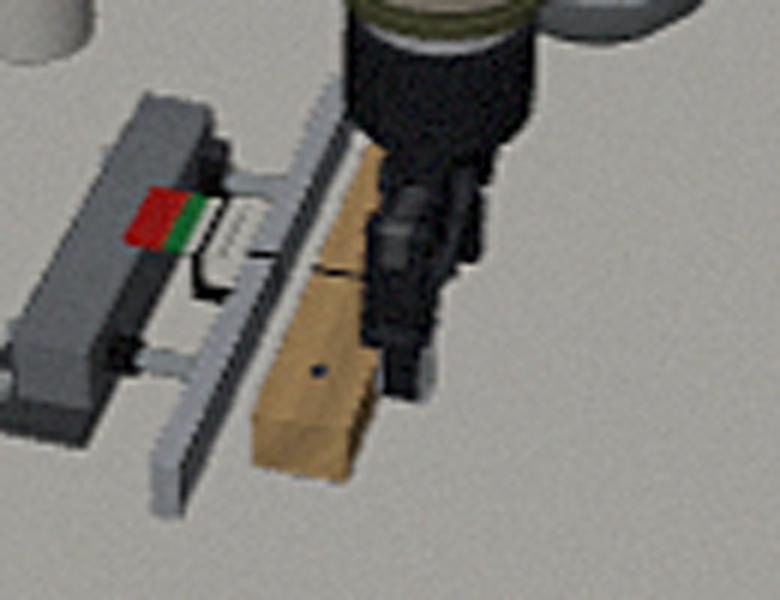

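The rail is still parallel and centred, with a visible gap of roughly 15–20 mm. I continue slowly until the force rises.

Request:
step_arm --moves '[[[0,0,0,3,0,0,85],[0,0,0,6,0,0,85],[0,0,0,9,0,0,85],[0,0,0,12,0,0,85],[0,0,0,14,0,0,85],[0,0,0,15,0,0,85],[0,0,0,16,0,0,85],[0,0,0,16,0,0,85]]]'

```text
clock: 18.6
eef_pos: [0.5783, -0.0355, 0.0073]
orientation: [3.137, -0.166, 0.0]
wrist_force: [0.1, 0.2, -0.2]
width: 0.085
```

```bash
python3 look.py 5
```

```text
now [ 0.5783 -0.0355  0.0073] psi -6.05 F [ 0.1  0.2 -0.2] w 0.085 q [-0.15  0.3   1.73  0.    1.11  1.53] t 18.6
turn [ 0.   -0.01 -0.05] shift [21.8 -0.3 -0.7]
```

View pics/s5.png

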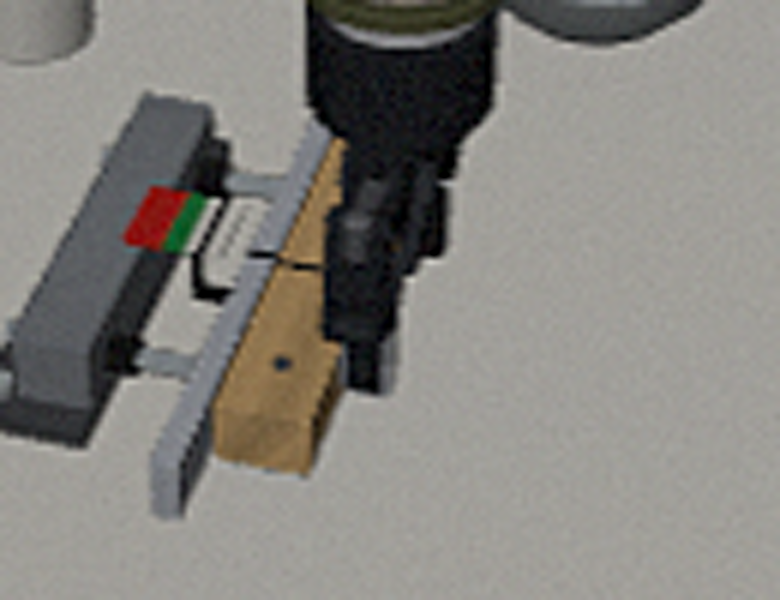

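The rail is almost touching, with its line meeting the fence mark at about (278,260). I advance 8 mm and read the force.

Request:
step_arm --moves '[[[0,0,0,2,0,0,85],[0,0,0,4,0,0,85],[0,0,0,6,0,0,85],[0,0,0,8,0,0,85],[0,0,0,8,0,0,85],[0,0,0,8,0,0,85],[0,0,0,8,0,0,85],[0,0,0,8,0,0,85]]]'

```text
clock: 19.5
eef_pos: [0.5853, -0.0362, 0.0073]
orientation: [-3.137, 0.166, 0.003]
wrist_force: [-6.4, 1.9, 5.6]
width: 0.085
```

```bash
python3 look.py 6
```

```text
now [ 0.5853 -0.0362  0.0073] psi -6.06 F [-6.4  1.9  5.6] w 0.085 q [-0.15  0.31  1.71 -0.    1.12  1.53] t 19.5
turn [-0.    0.12 -0.06] shift [14.8 -0.3 -0.8]
```

View pics/s6.png

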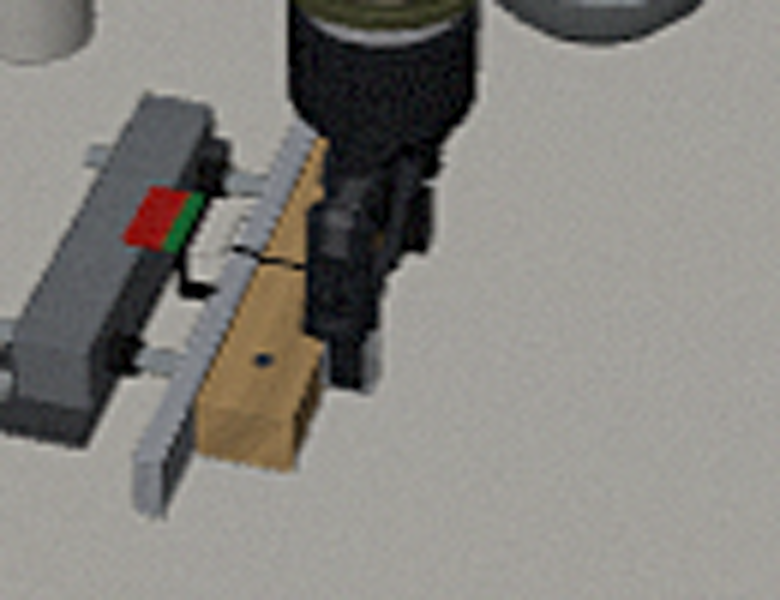

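The force is 6.4 N and the pointer is just short of the green edge. I advance 5 mm more.

Request:
step_arm --moves '[[[0,0,0,1,0,0,85],[0,0,0,2,0,0,85],[0,0,0,3,0,0,85],[0,0,0,4,0,0,85],[0,0,0,5,0,0,85],[0,0,0,5,0,0,85],[0,0,0,5,0,0,85],[0,0,0,5,0,0,85]]]'

```text
clock: 20.4
eef_pos: [0.5891, -0.0366, 0.0071]
orientation: [-3.137, 0.167, 0.007]
wrist_force: [-14.4, 2.3, 10.8]
width: 0.0849
```

```bash
python3 look.py 7; python3 -c "
from h import *
p=optics.grab_frame('side');cv2.imwrite('pics/s7z.png',cv2.resize(p['pixels'][195:230,215:250,::-1],None,fx=16,fy=16,interpolation=cv2.INTER_CUBIC))
for i in range(4):
  optics.grab_frame('side');print(telemetry.observe()['wrist_force'].round(1))"
```

```text
now [ 0.5891 -0.0366  0.0071] psi -6.08 F [-14.4   2.3  10.8] w 0.0849 q [-0.15  0.33  1.69 -0.    1.13  1.53] t 20.4
turn [-0.    0.26 -0.08] shift [10.9 -0.3 -0.9]
[-14.    1.5  10.7]
[-13.1   2.7  10.9]
[-14.2   1.9  10.2]
[-13.4   2.   10.9]
```

View pics/s7.png

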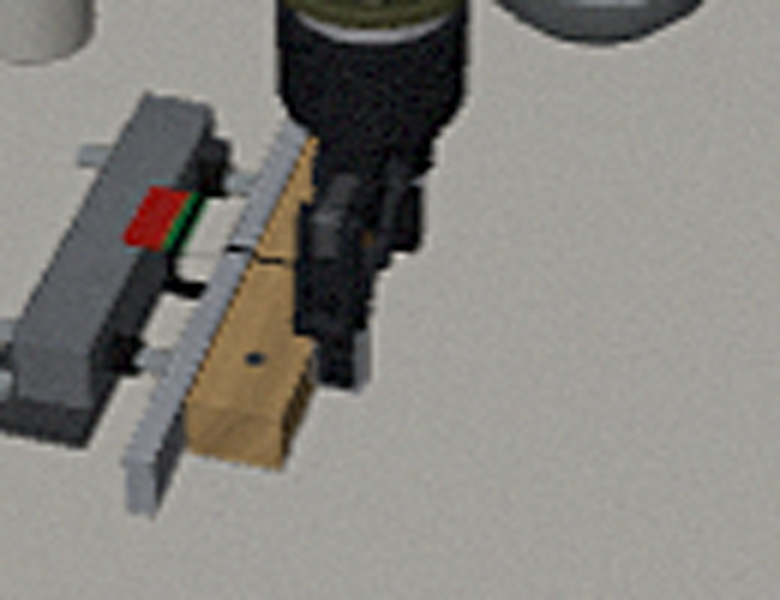

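View pics/s7z.png

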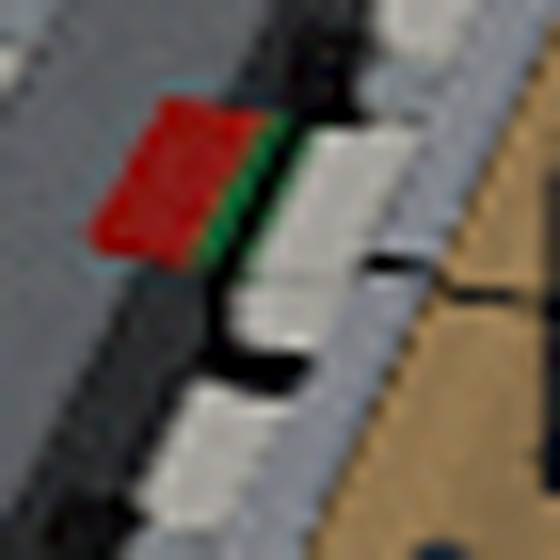

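View pics/t7.png

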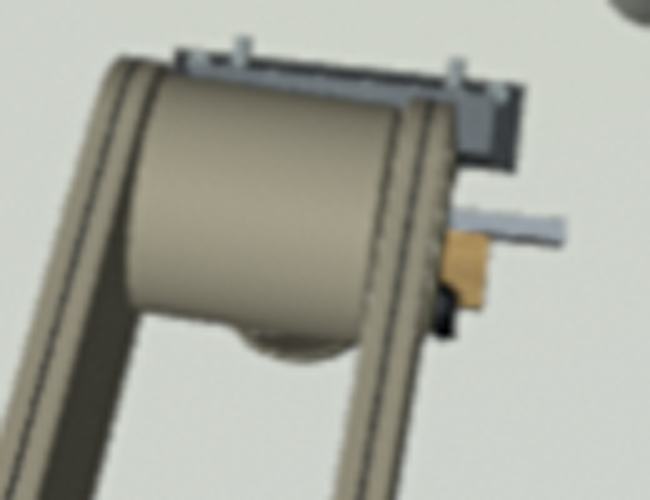

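The pointer is inside the green band with green on both sides. I measure the fence travel more accurately by matching its free right end between the two top pictures.

```bash
python3 - <<'E'
from h import *
a=cv2.imread('pics/t4.png',0);b=cv2.imread('pics/t7.png',0)
T=a[225:270,500:585]; r=cv2.matchTemplate(b[180:275,480:610],T,cv2.TM_CCOEFF_NORMED); _,m,_,l=cv2.minMaxLoc(r); d=np.array([l[0]+480-500,l[1]+180-225])/5; print(m,d)
p=optics.grab_frame('top'); e=np.array([180+540/5,140+248/5])
v=onz(p,e+d,.044)-onz(p,e,.044); t=np.radians(-6); print(v, v[:2]@[np.cos(t),np.sin(t)])
E
```

```text
0.9866700172424316 [ 0.2 -3.8]
[ 1.03938127e-02 -6.03152937e-04  2.22044605e-16] 0.010399920940416224
```

Travel is about 10.5 mm, so I add 2.5 mm commanded and dwell.

Request:
step_arm --moves '[[[0,0,0,0.5,0,0,85],[0,0,0,1,0,0,85],[0,0,0,1.5,0,0,85],[0,0,0,2,0,0,85],[0,0,0,2.5,0,0,85],[0,0,0,2.5,0,0,85],[0,0,0,2.5,0,0,85],[0,0,0,2.5,0,0,85]]]'

```text
clock: 21.6
eef_pos: [0.591, -0.0368, 0.0071]
orientation: [-3.137, 0.167, 0.009]
wrist_force: [-16.7, 2.9, 12.8]
width: 0.0845
```

Request:
step_arm --moves '[[[0,0,0,0,0,0,85],[0,0,0,0,0,0,85],[0,0,0,0,0,0,85],[0,0,0,0,0,0,85],[0,0,0,0,0,0,85],[0,0,0,0,0,0,85],[0,0,0,0,0,0,85],[0,0,0,0,0,0,85]]]'

```text
clock: 22.4
eef_pos: [0.591, -0.0368, 0.0071]
orientation: [-3.137, 0.167, 0.009]
wrist_force: [-16.8, 2.8, 12.8]
width: 0.0853
```

```bash
python3 look.py 8; python3 - <<'E'
from h import *
a=cv2.imread('pics/t4.png',0);b=cv2.imread('pics/t8.png',0)
T=a[225:270,500:585]; r=cv2.matchTemplate(b[150:275,480:610],T,cv2.TM_CCOEFF_NORMED); _,m,_,l=cv2.minMaxLoc(r); d=np.array([l[0]+480-500,l[1]+150-225])/5; print(m,d)
p=optics.grab_frame('top'); e=np.array([180+540/5,140+248/5])
v=onz(p,e+d,.044)-onz(p,e,.044); print(v)
p=optics.grab_frame('side');cv2.imwrite('pics/s8z.png',cv2.resize(p['pixels'][195:260,215:270,::-1],None,fx=9,fy=9,interpolation=cv2.INTER_CUBIC))
E
```

```text
now [ 0.591  -0.0368  0.0071] psi -6.09 F [-16.8   2.8  12.8] w 0.0853 q [-0.15  0.33  1.69 -0.    1.13  1.53] t 22.4
turn [-0.    0.33 -0.09] shift [ 9.  -0.3 -0.9]
0.9688956141471863 [ 0.6 -4.4]
[ 0.01203826 -0.00169624  0.        ]
```

View pics/s8z.png

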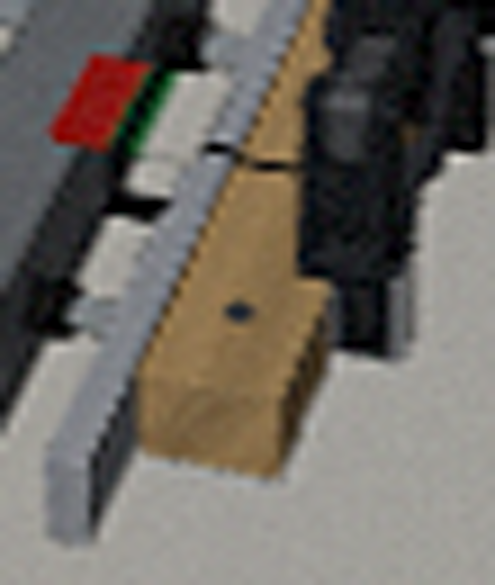

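The pointer sits mid-green at about 12–13 mm, the rail is flat and the marks line up. I keep pressing for a few seconds.

Request:
step_arm --moves '[[[0,0,0,0,0,0,85],[0,0,0,0,0,0,85],[0,0,0,0,0,0,85],[0,0,0,0,0,0,85],[0,0,0,0,0,0,85],[0,0,0,0,0,0,85],[0,0,0,0,0,0,85],[0,0,0,0,0,0,85]]]'

```text
clock: 23.4
eef_pos: [0.591, -0.0368, 0.0071]
orientation: [-3.137, 0.167, 0.009]
wrist_force: [-16.8, 2.6, 13.0]
width: 0.0848
```

Request:
step_arm --moves '[[[0,0,0,0,0,0,85],[0,0,0,0,0,0,85],[0,0,0,0,0,0,85],[0,0,0,0,0,0,85],[0,0,0,0,0,0,85],[0,0,0,0,0,0,85],[0,0,0,0,0,0,85],[0,0,0,0,0,0,85]]]'

```text
clock: 24.2
eef_pos: [0.591, -0.0368, 0.0072]
orientation: [-3.137, 0.167, 0.009]
wrist_force: [-16.1, 2.5, 13.3]
width: 0.0851
```

Request:
step_arm --moves '[[[0,0,0,0,0,0,85],[0,0,0,0,0,0,85],[0,0,0,0,0,0,85],[0,0,0,0,0,0,85],[0,0,0,0,0,0,85],[0,0,0,0,0,0,85],[0,0,0,0,0,0,85],[0,0,0,0,0,0,85]]]'

```text
clock: 25.0
eef_pos: [0.591, -0.0368, 0.0071]
orientation: [-3.137, 0.167, 0.009]
wrist_force: [-16.4, 2.3, 13.5]
width: 0.0848
```

```bash
python3 -c "
from h import *
p=optics.grab_frame('side');save(p,'s9.png');print(telemetry.observe()['wrist_force'])"
```

```text
[-17.09327803   2.79397419  14.08449738]
```

View pics/s9.png

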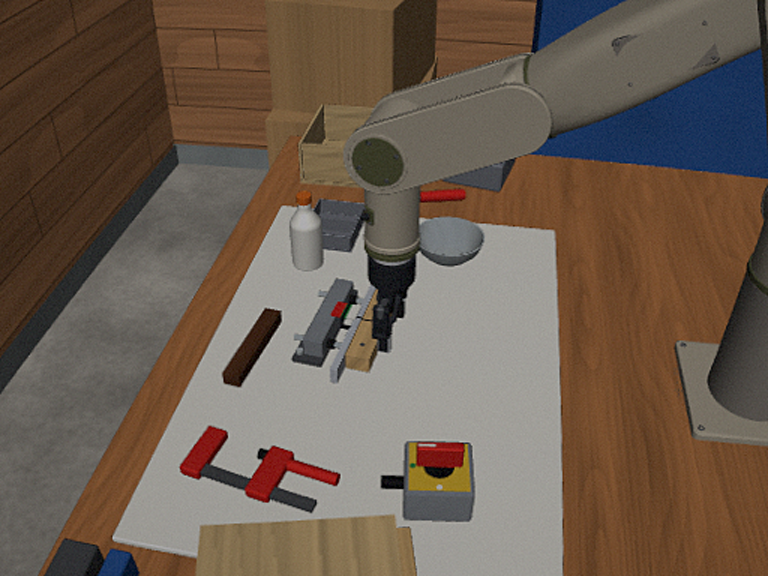

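```bash
python3 -c "
from h import *
print(order.sign_off())"
```

```text
the job is handed in; nothing more can be done
None
```

I turned the isolator to on and am holding the rail against the fence. I handed the job in at about 25 s with the arm still pressing; the sign-off gave no verdict.

- **Isolator:** I gripped the red handle, turned it a quarter turn clockwise and released it. It was still on in the last picture, with the white line at the green dot.
- **Rail:** I set it 75 mm in front of the fence, parallel to it, with the centre lines within about 1 mm. I then pushed it flat with the open fingers. In the last close view it looked flat, and its centre line met the fence mark.
- **Fence:** The pointer is in the middle of the green band. Matching the top pictures gave about 12 mm of travel, which is about 10 N of spring force. It never came near the end stop.
- **Hold:** I pressed for more than 3 s after the last advance, with no visible movement. The TCP stayed within 0.1 mm.
- **Other things:** The other objects appear where they were at the start.

**A reading that disagreed:** The wrist force is higher than the spring force, about 17 N horizontally plus 13–14 N vertically from the fingers bearing down on the rail. I put the extra horizontal force down to the rail rubbing on the board, but I did not measure the rail-to-fence force itself.

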